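Press-test the stirrer's rubber feet and fit the supple one

ROBOT

A 6-joint arm with a two-finger parallel gripper is mounted at the origin on the work surface. World frame = base frame: x ahead of the robot, y to its left, z up, the work surface at z = 0. Lengths are in mm, angles in rad, forces in N, time in s.
With the tool pointing down it reaches from about 350 to 975 mm from the base axis. Payload 7.1 kg.
Tool frame: the origin (TCP) lies midway between the tips of the shut fingers; the grasp point (between the pads) lies 19 mm behind it; z points along the fingers, x is the direction in which the jaws open and shut, and the axes are right-handed (so a half turn about z gives the same grasp; the last joint's range is limited). The gripper opens to 88 mm and grips with 3 to 60 N. Pads are 20 mm wide; open, the fingers measure 115 mm over their backs; the gripper's body (75 mm by 178 mm) begins 61 mm behind the grasp point.
Start: joints at [1.156, 0.423, 1.63, -0, 1.089, -0.019], TCP at [240.934, 576.676, 222.675] pointing down, gripper open.
Joint ranges: [-3, 3], [-0.9, 2.11], [0.09, 2.58], [-1.31, 4.45], [0.11, 2.69], [-2.54, 2.54]. Speed limits (rad/s): [2.39, 2.39, 3.01, 3.14, 3.14, 3.14].

INTERFACE

Orientations are given as a rotation vector (axis times angle).
In Python, from workcell import telemetry, imaging, ticket gives the robot as it stands.
- The arm moves only by the tool jog_arm, never from a script. Its arguments are lists of equal length, an entry for each row: "travel": the shift along the world's x, y, z in units of 400 mm (1.0 is 400 mm), a list of three; "dr": the turn, a rotation vector about the world's x, y, z in units of 90 degrees (1.0 is 90 degrees), a list of three. In form: {"travel": [[tx, ty, tz], ...], "dr": [[wx, wy, wz], ...]}. A call has exactly 10 rows; each row is the pose to reach, as a shift and turn from the pose measured when the call began; what a row does not reach only later rows make up. A row lasts 1/10 s, in which the tool goes at most 50 mm and 8.59 degrees, less where a joint would pass 70% of its speed; a pose out of reach is approached as far as the arm can. A call with a number of a shift or a turn outside -1 to 1 is refused whole. A call with a gripper value outside its range is refused whole. "hand" is the opening, from -1 (shut) to 1 (fully open), set as the call begins (left out, the last holds). The fingers move at their own pace and stop on an object; the grip force is fixed at half the most. Time passes only in rows, so rows that repeat a pose let the fingers close, or fill a call up. It gives the time, the measured TCP pose, the force and the opening at its end, in the units of the state.
- telemetry.get_obs(): the state, without advancing time (a new reading comes with each control period).
- imaging.get_image(name): name is "scene" or "top" or "wrist"; returns a dict with "pixels" (400x640x3 uint8, red, green, blue), "range_z" (400x640 float32, mm along the optical axis (not along the pixel's ray), 0 where there is no reading), "fx", "fy", "cx", "cy" (pixels), "extrinsics" (4x4, takes a point from world to camera coordinates). Camera axes: x right, y down, z forward; pixel columns grow to the right and rows downward; lengths in mm; the calibration is good to about 2 mm. A picture is of the moment at which its call begins.
- ticket.close_job(): hands the job in, once; it reports no verdict.
The state is a dict: "t": time; "qpos": joint angles; "qvel": joint speeds; "joint_torque": joint torques, N m; "ee_pos": TCP position; "orientation": TCP orientation; "ft_force": force on the tool from outside, world axes, zero at the start; "moment": the same for the moment, N m; "width": finger opening in mm.
Only numpy, scipy, OpenCV 4.12 (cv2) and the standard library are available. Lean on these libraries where they do the work, as an engineer would, in place of code of your own. Each camera call takes 0.05 s, during which the arm holds its last target. There are 200 camera calls.

TASK

One foot is missing from the upturned hotplate stirrer, and of the three loose feet on the bench only one is still supple; the other two have hardened. Find it by feel: press-test the feet where they stand, squeezing the rubber down to the cup's rim and holding it there a moment, never with more than about 35 N, and fit only a foot that you have pressed so and found supple. Set it on the bare spigot and push it fully home by pressing its rubber down to the rim for a moment, put the two hardened ones in the white tray, and leave the glassware and the cork ring alone.

Things in the scene. Friction and masses are not known exactly. Their poses are not given: they have to be found in the camera images.
- foot_a: loose rubber foot: round aluminium cup 40 mm across, 18 mm high, its side rigid (grip here), with a black rubber insert standing 6 mm proud of its top; 24 mm high in all, 50-80 g. Starts upright on the bench. Origin: centre of the underside, z up. A blind bore below, 13 mm wide and 11 mm deep, takes the spigot. The three look alike: one (any of them) is supple, two are hardened.
- foot_b: loose rubber foot: round aluminium cup 40 mm across, 18 mm high, its side rigid (grip here), with a black rubber insert standing 6 mm proud of its top; 24 mm high in all, 50-80 g. Starts upright on the bench. Origin: centre of the underside, z up. A blind bore below, 13 mm wide and 11 mm deep, takes the spigot. The three look alike: one (any of them) is supple, two are hardened.
- foot_c: loose rubber foot: round aluminium cup 40 mm across, 18 mm high, its side rigid (grip here), with a black rubber insert standing 6 mm proud of its top; 24 mm high in all, 50-80 g. Starts upright on the bench. Origin: centre of the underside, z up. A blind bore below, 13 mm wide and 11 mm deep, takes the spigot. The three look alike: one (any of them) is supple, two are hardened.
- rubber_a: rubber insert of foot_a, 28 mm across. Origin: centre of its top face, at rest 24 mm above the foot's underside. It sinks like a spring, 6 mm until flush with the cup's rim, which stops whatever presses it; it springs back. At flush a supple one resists with about 6 N, a hardened one with 15 N or more, in proportion to depth: compare at equal depth.
- rubber_b: rubber insert of foot_b, 28 mm across. Origin: centre of its top face, at rest 24 mm above the foot's underside. It sinks like a spring, 6 mm until flush with the cup's rim, which stops whatever presses it; it springs back. At flush a supple one resists with about 6 N, a hardened one with 15 N or more, in proportion to depth: compare at equal depth.
- rubber_c: rubber insert of foot_c, 28 mm across. Origin: centre of its top face, at rest 24 mm above the foot's underside. It sinks like a spring, 6 mm until flush with the cup's rim, which stops whatever presses it; it springs back. At flush a supple one resists with about 6 N, a hardened one with 15 N or more, in proportion to depth: compare at equal depth.
- stirrer: blue hotplate stirrer, 260 x 160 mm, upside down, immovable, its grey underside level 95 mm above the bench. Origin: on the bench below its middle; x along its long side to the front with the knobs. Fitted feet with supple rubber stand at (x, y) = (95, 55), (95, -55), (-95, 55) mm, their tops 119 mm above the bench; the place at (-95, -55) mm shows the bare spigot.
- spigot (a point): root of the brass spigot on the stirrer's underside, 95 mm above the bench; z up; the origin of a foot fully home lies here. Spigot 10 mm tall, 9.6 mm across, 6 mm at the tip, with two leaf springs (along the stirrer's y) 16 mm across. A foot set on it stops about 5 mm short of home; a push of 5 to 15 N drives it over the springs until it sits flat on the underside.
- tray_in (a point): the centre of the inner floor of the white tray for scrapped feet, an open box 220 mm (its x) by 140 mm (its y) by 30 mm high, walls 4 mm, inner floor about 4 mm above the bench; immovable.
- beaker: a glass beaker, 66 mm in diameter and 70 mm high, full of teal vial caps; to be left alone. Origin: centre of its underside.
- bottle: an amber bottle, 46 mm in diameter and 85 mm high; to be left alone. Origin: centre of its underside.
- corkring: a cork flask ring lying flat, 90 mm in diameter and 25 mm high; to be left alone. Origin: centre of its underside.
Not all that is in view belongs to the job. What is shaped like the foot_c but green or yellow is not meant.

How it is judged:
By the outcome, as a careful person would: the job done as asked, in the order asked, and still so for the second after the job is handed in, with the robot touching nothing.
It also fails if it takes over 72 s, if anything falls off the work surface, if the arm or the gripper's body presses on something with over 40 N, if the wrist force passes 120 N, or if a joint passes its speed limit or range.

## Working session

There is one attempt and no reset: what is moved stays moved. The work goes in short steps, Python scripts to look and compute and a tool call to move; the robot and the scene stay as the last step left them, time stands still between calls to the robot, and variables do not carry over. Pictures are saved under pics/ and viewed, about 8 in all and at most 12, crops included, and the job is handed in when it is done.

Besides the shell and the picture viewer there is one more tool, called after "Emit:" as name(argument=value, ...), one argument or row to a line, values as JSON. jog_arm: Moves the arm, as the interface text tells. Its arguments: {"type":"object","properties":{"travel":{"type":"array"},"dr":{"type":"array"},"hand":{"type":"number"}},"required":["travel","dr"]}

```bash
mkdir -p pics; ls; python3 - <<'E'
from workcell import telemetry, imaging
import cv2, numpy as np, pickle
print(telemetry.get_obs())
ims={}
for n in ("top","scene"):
    d=imaging.get_image(n); ims[n]=d
    cv2.imwrite(f"pics/{n}0.png",d["pixels"][:,:,::-1])
    print(n,d["fx"],d["cx"],d["cy"],np.round(d["extrinsics"],3).tolist())
pickle.dump(ims,open("ims0.pkl","wb"))
E
```

```text
pics
{'t': 0.0, 'qpos': array([ 1.15600416e+00,  4.23838708e-01,  1.63067980e+00, -2.91898104e-05,
        1.08861929e+00, -1.90346692e-02]), 'qvel': array([-2.58638399e-03,  1.70609317e-03,  5.69941352e-05,  8.97824511e-04,
        4.09106196e-05,  4.17232661e-04]), 'joint_torque': array([-1.11491099e-03, -5.44632483e+01, -2.73657238e+01,  6.42422657e-02,
        2.29131652e-02, -1.36774761e-04]), 'ee_pos': array([240.72021297, 576.17694531, 221.90704808]), 'orientation': array([ 2.61408199e+00,  1.74092301e+00, -2.02295004e-03]), 'ft_force': array([ 0.04317001, -0.61999537,  0.74683096]), 'moment': array([-0.00968078, -0.00615883,  0.00742551]), 'width': 87.80621630585918}
top 465.5355384904246 317.9419879637556 200.48809460168593 [[-0.007, -1.0, 0.01, -8.792], [-0.986, 0.005, -0.164, 614.151], [0.164, -0.011, -0.986, 994.143], [0.0, 0.0, 0.0, 1.0]]
scene 416.0727136522981 320.10729911296386 198.28856701572704 [[0.154, 0.988, 0.002, -65.751], [0.647, -0.099, -0.756, -330.971], [-0.747, 0.118, -0.655, 1322.804], [0.0, 0.0, 0.0, 1.0]]
```

View pics/top0.png

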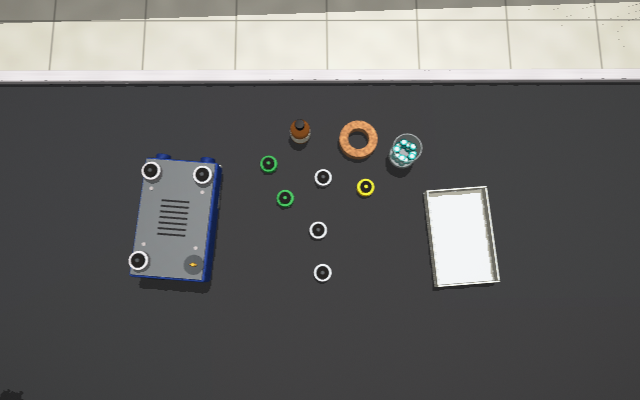

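View pics/scene0.png

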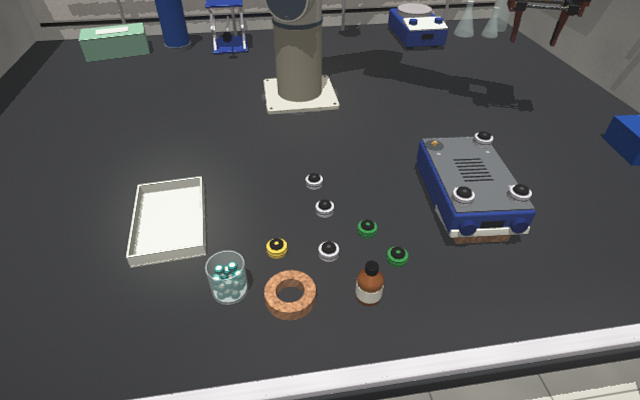

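Top view: bare-metal feet at (323,177), (318,230) and (322,272). Look-alikes are green (269,163) and (285,198), yellow (366,187), and the fitted feet (150,170), (202,174), (138,260). The bare spigot is at (193,265), and the knobs at image-top mark the stirrer's +x. I choose the three bare-metal loose ones.

```bash
cat > h.py <<'E'
import numpy as np, cv2
def ray(d,u,v):
    E=np.array(d["extrinsics"]);R,t=E[:3,:3],E[:3,3]
    return -R.T@t, R.T@np.array([(u-d["cx"])/d["fx"],(v-d["cy"])/d["fy"],1.])
def onz(d,u,v,z):
    c,r=ray(d,u,v); return c+r*(z-c[2])/r[2]
def tri(d1,p1,d2,p2):
    c1,r1=ray(d1,*p1);c2,r2=ray(d2,*p2)
    s=np.linalg.lstsq(np.c_[r1,-r2],c2-c1,rcond=None)[0]
    a,b=c1+s[0]*r1,c2+s[1]*r2
    return (a+b)/2,np.linalg.norm(a-b)
def blob(d,u,v,lo,hi,w=16,k=None):
    """hull centre of the pixels with HSV in range in a window"""
    u0,v0=int(u-w),int(v-w)
    m=cv2.inRange(cv2.cvtColor(d["pixels"][v0:v0+2*w+1,u0:u0+2*w+1],cv2.COLOR_RGB2HSV),lo,hi)
    n,L,S,C=cv2.connectedComponentsWithStats(m)
    i=1+np.argmax(S[1:,4]); p=cv2.findNonZero((L==i).astype(np.uint8))
    (x,y),(a,b),_=cv2.fitEllipse(cv2.convexHull(p))
    return x+u0,y+v0,a,b
W=((0,0,135),(180,60,255))
K=((0,0,0),(180,255,45))
E
python3 - <<'E'
import pickle; from h import *
I=pickle.load(open("ims0.pkl","rb"));T,S=I["top"],I["scene"]
top=dict(A=(323,177),B=(318,230),C=(322,272),F1=(150,170),F2=(202,174),F3=(138,260))
sc=dict(A=(329,250),B=(324,208),C=(314,180),F1=(520,192),F2=(464,195),F3=(484,137))
P={}
for k in top:
    z=18 if k<"D" else 113
    b=blob(T,*top[k],*((0,0,175),(180,60,255))); P[k]=onz(T,b[0],b[1],z)
    # dimensions in mm
    cam=ray(T,0,0)[0]; mm=(cam[2]-z)/T["fx"]
    # range of surface
    print(k,np.round(b,1),np.round(P[k],1),"size",np.round(np.array(b[2:])*mm,1), "rubber range pt", end=" ")
    E=T["extrinsics"];zz=T["range_z"][int(round(b[1])),int(round(b[0]))];c,r=ray(T,b[0],b[1]);print(np.round(c+r*zz,1))
    c,r=ray(S,*sc[k]);zz=S["range_z"][sc[k][1],sc[k][0]];print("   scene range",np.round(c+r*zz,1))
sp=P["F3"]+P["F2"]-P["F1"];print("spigot",sp, "dists",[np.linalg.norm(P[a]-P[b]) for a,b in(("F1","F2"),("F1","F3"),("F2","F3"))])
ax=P["F1"]-P["F3"];print("yaw",np.arctan2(ax[1],ax[0]), "yaw2", np.arctan2(-(P["F1"]-P["F2"])[0],(P["F1"]-P["F2"])[1]))
print("spigot brass",blob(T,193,265,(8,90,100),(35,255,255),8),)
b=blob(T,193,265,(8,90,100),(35,255,255),8);print(onz(T,b[0],b[1],103))
for n,p in dict(tray=(462,237),c1=(428,190),c2=(486,188),c3=(498,282),c4=(436,285)).items(): print(n,onz(T,*p,4 if n=="tray" else 30))
for n,p in dict(G1=(269,163),G2=(285,198),Y=(366,187),bot=(300,130),ring=(358,139),beak=(405,150)).items(): print(n,np.round(onz(T,*p,18),0))
crop=T["pixels"][150:300,100:420];crop2=S["pixels"][120:300,240:560]
cv2.imwrite("pics/crop1.png",cv2.resize(np.vstack([crop,crop2]),None,fx=1.8,fy=1.8,interpolation=cv2.INTER_CUBIC)[:,:,::-1])
E
```

```text
A [322.8 176.9  15.9  16.9] [675.4 -24.6  18. ] size [36.4 38.5] rubber range pt [673.5 -24.4  26.8]
   scene range [686.3 -23.4  22.3]
B [317.8 229.7  16.4  17.2] [551.7 -12.3  18. ] size [37.5 39.3] rubber range pt [551.1 -12.2  23.7]
   scene range [565.9 -13.4  21. ]
C [322.2 272.1  16.8  17.7] [455.6 -21.4  18. ] size [38.5 40.4] rubber range pt [455.5 -21.3  25.2]
   scene range [468.4 -20.8  21.5]
F1 [150.5 170.2  17.2  18.8] [670.8 343.3 113. ] size [35.8 39.1] rubber range pt [669.1 340.7 120.2]
   scene range [681.7 337.8 116.8]
F2 [202.  174.1  17.3  19. ] [661.8 234.  113. ] size [35.9 39.6] rubber range pt [660.  232.  121.2]
   scene range [674.5 230.4 117.3]
F3 [137.9 259.9  18.2  19.8] [481.9 359.4 113. ] size [37.8 41.3] rubber range pt [481.8 357.6 117.8]
   scene range [494.7 355.2 117.8]
spigot [472.95953451 250.08622288 113.        ] dists [np.float64(109.67727504710894), np.float64(189.57282780247795), np.float64(219.31315851558605)]
yaw -0.08518964659394648 yaw2 -0.08203215622301763
spigot brass (192.67839670181274, 264.0500702857971, 4.011850833892822, 7.048068523406982)
[472.93618277 249.17823757 103.        ]
tray [ 534.05030085 -347.17288997    4.        ]
c1 [ 640.63602849 -266.53813155   30.        ]
c2 [ 644.63669927 -400.93839661   30.        ]
c3 [ 430.83317995 -413.64345956   30.        ]
c4 [ 425.24046697 -274.52834082   30.        ]
G1 [709. 101.  18.]
G2 [626.  63.  18.]
Y [ 651. -125.   18.]
bot [789.  28.  18.]
ring [ 767. -109.   18.]
beak [ 739. -220.   18.]
```

View pics/crop1.png

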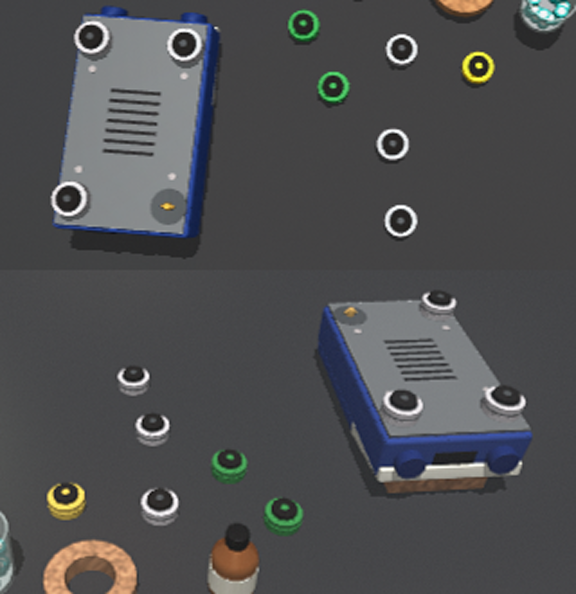

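The crop confirms the three bare-aluminium feet: A (675,-25), B (552,-12), C (456,-21). The spigot is at about (473,250): the foot geometry gives 109.7/189.6 mm against 110/190, and the brass agrees. The tray centre is at about (535,-340). I'll press-test first, with the fingers shut.

Emit:
jog_arm(
  travel=[
    [0.36,-1.0,0],
    [0.36,-1.0,0],
    [0.36,-1.0,0],
    [0.36,-1.0,0],
    [0.36,-1.0,0],
    [0.36,-1.0,0],
    [0.36,-1.0,0],
    [0.36,-1.0,0],
    [0.36,-1.0,0],
    [0.36,-1.0,0],
  ],
  dr=[
    [0,0,0],
    [0,0,0],
    [0,0,0],
    [0,0,0],
    [0,0,0],
    [0,0,0],
    [0,0,0],
    [0,0,0],
    [0,0,0],
    [0,0,0],
  ],
  hand=-1,
)

```text
t: 1.1
ee_pos: [385.2, 173.7, 221.9]
orientation: [2.617, 1.735, -0.003]
ft_force: [-0.7, 0.8, -0.1]
width: 11.3
```

Emit:
jog_arm(
  travel=[
    [0.176,-0.4875,-0.3],
    [0.176,-0.4875,-0.3],
    [0.176,-0.4875,-0.3],
    [0.176,-0.4875,-0.3],
    [0.176,-0.4875,-0.3],
    [0.176,-0.4875,-0.3],
    [0.176,-0.4875,-0.4],
    [0.176,-0.4875,-0.475],
    [0.176,-0.4875,-0.475],
    [0.176,-0.4875,-0.475],
  ],
  dr=[
    [0,0,0],
    [0,0,0],
    [0,0,0],
    [0,0,0],
    [0,0,0],
    [0,0,0],
    [0,0,0],
    [0,0,0],
    [0,0,0],
    [0,0,0],
  ],
)

```text
t: 2.1
ee_pos: [455.3, -20.3, 32.1]
orientation: [2.617, 1.737, -0.004]
ft_force: [0.6, 0.2, 0.5]
width: 0.5
```

Emit:
jog_arm(
  travel=[
    [0,-0.0025,-0.01],
    [0,-0.0025,-0.015],
    [0,-0.0025,-0.02],
    [0,-0.0025,-0.022],
    [0,-0.0025,-0.024],
    [0,-0.0025,-0.026],
    [0,-0.0025,-0.028],
    [0,-0.0025,-0.028],
    [0,-0.0025,-0.028],
    [0,-0.0025,-0.028],
  ],
  dr=[
    [0,0,0],
    [0,0,0],
    [0,0,0],
    [0,0,0],
    [0,0,0],
    [0,0,0],
    [0,0,0],
    [0,0,0],
    [0,0,0],
    [0,0,0],
  ],
)

```text
t: 3.1
ee_pos: [455.7, -21.3, 21.1]
orientation: [2.617, 1.737, -0.003]
ft_force: [1.3, 2.0, 3.0]
width: 0.4
```

```bash
python3 -c "
from workcell import telemetry as t
o=t.get_obs();print(o['ee_pos'],o['ft_force'],o['moment'])"
```

```text
[455.72788157 -21.3026861   21.06007258] [1.29067727 1.96716305 2.95118092] [ 0.23571062 -0.27711198  0.00059774]
```

Emit:
jog_arm(
  travel=[
    [0,0,-0.002],
    [0,0,-0.004],
    [0,0,-0.006],
    [0,0,-0.007],
    [0,0,-0.0077],
    [0,0,-0.0077],
    [0,0,-0.0077],
    [0,0,-0.0077],
    [0,0,-0.0077],
    [0,0,-0.0077],
  ],
  dr=[
    [0,0,0],
    [0,0,0],
    [0,0,0],
    [0,0,0],
    [0,0,0],
    [0,0,0],
    [0,0,0],
    [0,0,0],
    [0,0,0],
    [0,0,0],
  ],
)

```text
t: 4.1
ee_pos: [455.8, -21.3, 18.3]
orientation: [2.617, 1.737, -0.003]
ft_force: [-1.2, 2.3, 11.3]
width: 0.3
```

Emit:
jog_arm(
  travel=[
    [0,0,-0.0005],
    [0,0,-0.001],
    [0,0,-0.001],
    [0,0,-0.001],
    [0,0,-0.001],
    [0,0,-0.001],
    [0,0,-0.001],
    [0,0,-0.001],
    [0,0,-0.001],
    [0,0,-0.001],
  ],
  dr=[
    [0,0,0],
    [0,0,0],
    [0,0,0],
    [0,0,0],
    [0,0,0],
    [0,0,0],
    [0,0,0],
    [0,0,0],
    [0,0,0],
    [0,0,0],
  ],
)

```text
t: 5.1
ee_pos: [455.8, -21.3, 18.3]
orientation: [2.617, 1.737, -0.003]
ft_force: [-1.0, 1.8, 12.7]
width: 0.5
```

```bash
python3 -c "
from workcell import telemetry as t
o=t.get_obs();print(o['ee_pos'],o['ft_force'],o['moment'],o['joint_torque'])"
```

```text
[455.77079956 -21.29513753  18.34906024] [-1.01679573  1.79408458 12.69979385] [ 0.29472048  0.10908143 -0.04244214] [-7.15797991e-01 -4.05594814e+01 -9.89325374e+00 -2.26194682e-01
 -1.79802105e-01 -2.10663342e-05]
```

Emit:
jog_arm(
  travel=[
    [0,0,0.06],
    [0.12,0.011,0.06],
    [0.239,0.0228,0.06],
    [0.239,0.0228,0.06],
    [0.239,0.0228,0.05],
    [0.239,0.0228,0.025],
    [0.239,0.0228,0.015],
    [0.239,0.0228,0.0075],
    [0.239,0.0228,0.007],
    [0.239,0.0228,0.007],
  ],
  dr=[
    [0,0,0],
    [0,0,0],
    [0,0,0],
    [0,0,0],
    [0,0,0],
    [0,0,0],
    [0,0,0],
    [0,0,0],
    [0,0,0],
    [0,0,0],
  ],
)

```text
t: 6.1
ee_pos: [548.8, -12.3, 20.8]
orientation: [-2.616, -1.736, 0.008]
ft_force: [-5.4, 0.2, 8.9]
width: 0.6
```

Emit:
jog_arm(
  travel=[
    [0.0,0,0.02],
    [0.0065,0,0.02],
    [0.0065,0,0.02],
    [0.0065,0,0.012],
    [0.0065,0,0.008],
    [0.0065,0,0.004],
    [0.0065,0,0.0],
    [0.0065,0,0.0],
    [0.0065,0,0.0],
    [0.0065,0,0.0],
  ],
  dr=[
    [0,0,0],
    [0,0,0],
    [0,0,0],
    [0,0,0],
    [0,0,0],
    [0,0,0],
    [0,0,0],
    [0,0,0],
    [0,0,0],
    [0,0,0],
  ],
)

```text
t: 7.1
ee_pos: [551.3, -12.3, 21.1]
orientation: [-2.616, -1.736, 0.009]
ft_force: [-1.2, 0.6, 8.4]
width: 0.5
```

Emit:
jog_arm(
  travel=[
    [0,0,-0.002],
    [0,0,-0.004],
    [0,0,-0.006],
    [0,0,-0.007],
    [0,0,-0.0078],
    [0,0,-0.0078],
    [0,0,-0.0078],
    [0,0,-0.0078],
    [0,0,-0.0078],
    [0,0,-0.0078],
  ],
  dr=[
    [0,0,0],
    [0,0,0],
    [0,0,0],
    [0,0,0],
    [0,0,0],
    [0,0,0],
    [0,0,0],
    [0,0,0],
    [0,0,0],
    [0,0,0],
  ],
)

```text
t: 8.1
ee_pos: [551.3, -12.3, 18.9]
orientation: [-2.616, -1.736, 0.009]
ft_force: [-3.9, 0.6, 14.4]
width: 0.7
```

Emit:
jog_arm(
  travel=[
    [0,0,-0.0025],
    [0,0,-0.003],
    [0,0,-0.0035],
    [0,0,-0.0035],
    [0,0,-0.0035],
    [0,0,-0.0035],
    [0,0,-0.0035],
    [0,0,-0.0035],
    [0,0,-0.0035],
    [0,0,-0.0035],
  ],
  dr=[
    [0,0,0],
    [0,0,0],
    [0,0,0],
    [0,0,0],
    [0,0,0],
    [0,0,0],
    [0,0,0],
    [0,0,0],
    [0,0,0],
    [0,0,0],
  ],
)

```text
t: 9.1
ee_pos: [551.3, -12.3, 18.4]
orientation: [-2.616, -1.736, 0.009]
ft_force: [-3.9, -0.9, 15.6]
width: 0.5
```

Emit:
jog_arm(
  travel=[
    [0,0,-0.002],
    [0,0,-0.0025],
    [0,0,-0.0025],
    [0,0,-0.0025],
    [0,0,-0.0025],
    [0,0,-0.0025],
    [0,0,-0.0025],
    [0,0,-0.0025],
    [0,0,-0.0025],
    [0,0,-0.0025],
  ],
  dr=[
    [0,0,0],
    [0,0,0],
    [0,0,0],
    [0,0,0],
    [0,0,0],
    [0,0,0],
    [0,0,0],
    [0,0,0],
    [0,0,0],
    [0,0,0],
  ],
)

```text
t: 10.1
ee_pos: [551.3, -12.3, 18.4]
orientation: [-2.616, -1.736, 0.009]
ft_force: [-4.6, -0.4, 15.8]
width: 0.3
```

Emit:
jog_arm(
  travel=[
    [0,0,0.06],
    [0.15,-0.015,0.06],
    [0.308,-0.0305,0.06],
    [0.308,-0.0305,0.06],
    [0.308,-0.0305,0.06],
    [0.308,-0.0305,0.05],
    [0.308,-0.0305,0.04],
    [0.308,-0.0305,0.03],
    [0.308,-0.0305,0.03],
    [0.308,-0.0305,0.03],
  ],
  dr=[
    [0,0,0],
    [0,0,0],
    [0,0,0],
    [0,0,0],
    [0,0,0],
    [0,0,0],
    [0,0,0],
    [0,0,0],
    [0,0,0],
    [0,0,0],
  ],
)

```text
t: 11.1
ee_pos: [673.9, -24.4, 30.2]
orientation: [-2.616, -1.736, 0.01]
ft_force: [0.1, -0.1, -0.5]
width: 0.9
```

Emit:
jog_arm(
  travel=[
    [0.0015,0,-0.008],
    [0.0015,0,-0.013],
    [0.0015,0,-0.016],
    [0.0015,0,-0.019],
    [0.0015,0,-0.0215],
    [0.0015,0,-0.0228],
    [0.0015,0,-0.0228],
    [0.0015,0,-0.0228],
    [0.0015,0,-0.0228],
    [0.0015,0,-0.0228],
  ],
  dr=[
    [0,0,0],
    [0,0,0],
    [0,0,0],
    [0,0,0],
    [0,0,0],
    [0,0,0],
    [0,0,0],
    [0,0,0],
    [0,0,0],
    [0,0,0],
  ],
)

```text
t: 12.1
ee_pos: [674.5, -24.4, 22.0]
orientation: [-2.616, -1.736, 0.01]
ft_force: [-2.9, 0.5, 8.2]
width: 0.5
```

Emit:
jog_arm(
  travel=[
    [0,0,-0.003],
    [0,0,-0.005],
    [0,0,-0.007],
    [0,0,-0.009],
    [0,0,-0.0105],
    [0,0,-0.0105],
    [0,0,-0.0105],
    [0,0,-0.0105],
    [0,0,-0.0105],
    [0,0,-0.0105],
  ],
  dr=[
    [0,0,0],
    [0,0,0],
    [0,0,0],
    [0,0,0],
    [0,0,0],
    [0,0,0],
    [0,0,0],
    [0,0,0],
    [0,0,0],
    [0,0,0],
  ],
)

```text
t: 13.1
ee_pos: [674.6, -24.4, 19.6]
orientation: [-2.616, -1.736, 0.01]
ft_force: [-5.6, 0.1, 15.1]
width: 0.7
```

Emit:
jog_arm(
  travel=[
    [0,0,-0.004],
    [0,0,-0.005],
    [0,0,-0.006],
    [0,0,-0.006],
    [0,0,-0.006],
    [0,0,-0.006],
    [0,0,-0.006],
    [0,0,-0.006],
    [0,0,-0.006],
    [0,0,-0.006],
  ],
  dr=[
    [0,0,0],
    [0,0,0],
    [0,0,0],
    [0,0,0],
    [0,0,0],
    [0,0,0],
    [0,0,0],
    [0,0,0],
    [0,0,0],
    [0,0,0],
  ],
)

```text
t: 14.1
ee_pos: [674.6, -24.4, 19.2]
orientation: [-2.616, -1.736, 0.01]
ft_force: [-6.7, 0.1, 15.9]
width: 0.6
```

Emit:
jog_arm(
  travel=[
    [0,0,-0.007],
    [0,0,-0.009],
    [0,0,-0.009],
    [0,0,-0.009],
    [0,0,-0.009],
    [0,0,-0.009],
    [0,0,-0.009],
    [0,0,-0.009],
    [0,0,-0.009],
    [0,0,-0.009],
  ],
  dr=[
    [0,0,0],
    [0,0,0],
    [0,0,0],
    [0,0,0],
    [0,0,0],
    [0,0,0],
    [0,0,0],
    [0,0,0],
    [0,0,0],
    [0,0,0],
  ],
)

```text
t: 15.1
ee_pos: [674.6, -24.4, 18.4]
orientation: [-2.616, -1.736, 0.01]
ft_force: [-9.5, 0.6, 23.7]
width: 0.6
```

A and B resist about 16–24 N at the rim, while C resists about 5–6 N, so C is the supple one. I'll go to C and fit it first.

Emit:
jog_arm(
  travel=[
    [0,0,-0.009],
    [0,0,-0.009],
    [0,0,0.1],
    [-0.1,0,0.15],
    [-0.5475,0.0075,0.15],
    [-0.5475,0.0075,0.15],
    [-0.5475,0.0075,0.15],
    [-0.5475,0.0075,0.15],
    [-0.5475,0.0075,0.15],
    [-0.5475,0.0075,0.15],
  ],
  dr=[
    [0,0,0],
    [0,0,0],
    [0,0,0],
    [0,0,0],
    [0,0,0],
    [0,0,0],
    [0,0,0],
    [0,0,0],
    [0,0,0],
    [0,0,0],
  ],
)

```text
t: 16.1
ee_pos: [456.4, -21.5, 78.8]
orientation: [-2.616, -1.737, 0.008]
ft_force: [-0.0, -1.0, -1.0]
width: 0.5
```

Emit:
jog_arm(
  travel=[
    [0,0,0],
    [0,0,0],
    [0,0,0],
    [0,0,0],
    [0,0,0],
    [0,0,0],
    [0,0,0],
    [0,0,0],
    [0,0,0],
    [0,0,0],
  ],
  dr=[
    [0,0,0],
    [0,0,0],
    [0,0,0],
    [0,0,0],
    [0,0,0],
    [0,0,0],
    [0,0,0],
    [0,0,0],
    [0,0,0],
    [0,0,0],
  ],
  hand=1,
)

```text
t: 17.1
ee_pos: [456.4, -21.5, 78.8]
orientation: [-2.617, -1.737, 0.008]
ft_force: [0.9, -0.6, 0.2]
width: 76.6
```

```bash
python3 - <<'E'
from workcell import telemetry, imaging
from h import *
d=imaging.get_image("wrist");cv2.imwrite("pics/w1.png",d["pixels"][:,:,::-1])
T=imaging.get_image("top")
for k,p in dict(A=(323,177),B=(318,230)).items():
    b=blob(T,*p,(0,0,175),(180,60,255));print(k,np.round(onz(T,b[0],b[1],18),1))
o=telemetry.get_obs();print(o["ee_pos"],o["orientation"],o["width"])
E=np.array(d["extrinsics"])
for q in([455.6,-21.4,18],):
    c=E[:3,:3]@q+E[:3,3];print("predicted px",c[0]/c[2]*d["fx"]+d["cx"],c[1]/c[2]*d["fy"]+d["cy"],c[2])
E
```

```text
A [672.8 -24.5  18. ]
B [519.5 -12.   18. ]
[456.41395141 -21.50155938  78.82446407] [-2.61655281 -1.73670414  0.00781084] 84.98024715151881
predicted px 315.7265295828555 216.9875720243686 235.29612814222793
```

View pics/w1.png

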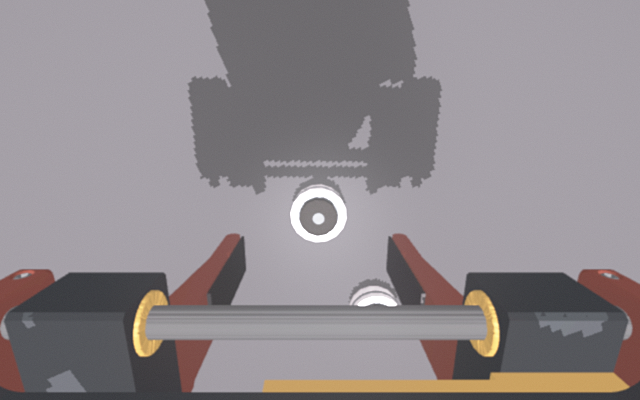

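Wrist view: foot C is at (318,214), predicted (316,217). The other foot at (375,298) is B; its reading from the top camera is occluded by the gripper.

```bash
python3 - <<'E'
from workcell import imaging
from h import *
d=imaging.get_image("wrist");g=d["pixels"]
b=blob(d,318,214,(0,0,225),(180,60,255),w=34)
print(b,d["fx"],onz(d,b[0],b[1],18))
E
```

```text
(318.01744079589844, 214.8108901977539, 54.3993034362793, 56.42640686035156) 324.25870018056185 [454.71854154 -19.22690445  18.        ]
```

Emit:
jog_arm(
  travel=[
    [-0.003,0.003,-0.08],
    [-0.003,0.003,-0.14],
    [-0.003,0.003,-0.17],
    [-0.003,0.003,-0.185],
    [-0.003,0.003,-0.187],
    [-0.003,0.003,-0.187],
    [-0.003,0.003,-0.187],
    [-0.003,0.003,-0.187],
    [-0.003,0.003,-0.187],
    [-0.003,0.003,-0.187],
  ],
  dr=[
    [0,0,0],
    [0,0,0],
    [0,0,0],
    [0,0,0],
    [0,0,0],
    [0,0,0],
    [0,0,0],
    [0,0,0],
    [0,0,0],
    [0,0,0],
  ],
)

```text
t: 18.25
ee_pos: [455.4, -20.3, 4.3]
orientation: [-2.617, -1.737, 0.007]
ft_force: [-0.0, -0.1, 0.5]
width: 87.7
```

Emit:
jog_arm(
  travel=[
    [0,0,0],
    [0,0,0],
    [0,0,0],
    [0,0,0],
    [0,0,0],
    [0,0,0],
    [0,0,0],
    [0,0,0],
    [0,0,0],
    [0,0,0],
  ],
  dr=[
    [0,0,0],
    [0,0,0],
    [0,0,0],
    [0,0,0],
    [0,0,0],
    [0,0,0],
    [0,0,0],
    [0,0,0],
    [0,0,0],
    [0,0,0],
  ],
  hand=-1,
)

```text
t: 19.25
ee_pos: [455.4, -20.3, 4.3]
orientation: [-2.617, -1.737, 0.007]
ft_force: [0.9, -0.4, -0.6]
width: 39.1
```

Emit:
jog_arm(
  travel=[
    [0,0,0.12],
    [0,0,0.24],
    [0,0,0.36],
    [0.02,0.2,0.36],
    [0.044,0.4,0.36],
    [0.044,0.6,0.36],
    [0.044,0.676,0.36],
    [0.044,0.676,0.36],
    [0.044,0.676,0.36],
    [0.044,0.676,0.36],
  ],
  dr=[
    [0,0,0],
    [0,0,0],
    [0,0,0],
    [0,0,0],
    [0,0,0],
    [0,0,0],
    [0,0,0],
    [0,0,0],
    [0,0,0],
    [0,0,0],
  ],
)

```text
t: 20.25
ee_pos: [472.9, 252.8, 148.2]
orientation: [-2.613, -1.742, 0.006]
ft_force: [-0.2, -0.4, -0.8]
width: 39.6
```

```bash
python3 - <<'E'
from workcell import telemetry,imaging
from h import *
import pickle
d={n:imaging.get_image(n) for n in("wrist","scene","top")};pickle.dump(d,open("ims1.pkl","wb"))
o=telemetry.get_obs();print(o["ee_pos"],o["orientation"],o["width"])
S=d["scene"];E=np.array(S["extrinsics"]);
def pr(d,q):
    E=np.array(d["extrinsics"]);c=E[:3,:3]@q+E[:3,3];return c[:2]/c[2]*d["fx"]+[d["cx"],d["cy"]]
q=o["ee_pos"];u,v=pr(S,q).astype(int);print(u,v,"top",pr(d["top"],q),"spigot",pr(S,np.array([473,250,105.])))
a=cv2.resize(S["pixels"][v-50:v+70,u-80:u+80],None,fx=3,fy=3,interpolation=cv2.INTER_CUBIC)
b=cv2.resize(d["wrist"]["pixels"],(480,300))
cv2.imwrite("pics/s1.png",np.vstack([a,b])[:600,:,::-1])
E
```

```text
[472.38689125 249.11161995 147.94500423] [-2.61686193 -1.73695886  0.00931386] 39.27086049614188
436 123 top [186.90657064 263.66919797] spigot [433.87457563 140.53786955]
```

View pics/s1.png

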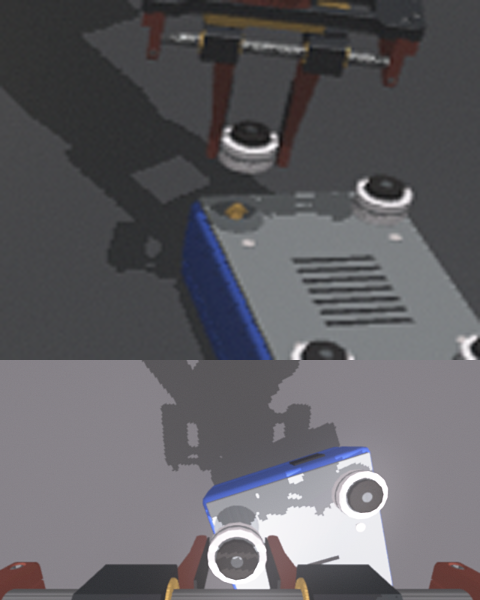

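The scene crop shows the foot held upright between the fingers above the spigot, and the wrist view shows both it and fitted foot F3. I'll measure the held foot relative to the fitted feet.

```bash
python3 - <<'E'
from h import *
import pickle
d=pickle.load(open("ims1.pkl","rb"));w,S,T=d["wrist"],d["scene"],d["top"]
ee=np.array([472.39,249.11,147.95]);zr=ee[2]-4.2+18
lo=((0,0,200),(180,40,255))
for n,D,ph,pf,W1,W2 in(("wrist",w,(315,260),(483,180),44,40),("scene",S,(436,116),(484,137),14,18)):
    for l in (185,215,235):
        r=((0,0,l),(180,40,255))
        try:
            h=blob(D,*ph,*r,w=W1);f=blob(D,*pf,*r,w=W2)
            H=onz(D,h[0],h[1],zr);F=onz(D,f[0],f[1],113)
            print(n,l,np.round(h,1),np.round(f,1),"held",H.round(1),"F3",F.round(1),"held-F3",(H-F).round(1))
        except Exception as e: print(n,l,e)
a=-.084;print("wanted spigot-F3",-110*np.array([-np.sin(a),np.cos(a)]))
for n,D,p in(("wrist",w,(315,260)),("sceneF",S,(484,137))):
  u0,v0=p
  cv2.imwrite(f"pics/_{n}.png",cv2.resize(D["pixels"][v0-50:v0+50,u0-50:u0+50],None,fx=4,fy=4)[:,:,::-1])
E
```

```text
wrist 185 [327.9 255.6 101.  116.3] [477.8 190.6  78.2 103.4] held [471.1 260.2 161.8] F3 [487.6 356.8 113. ] held-F3 [-16.5 -96.6  48.8]
wrist 215 [321.5 267.9  76.2  96.2] [479.5 196.3  71.6 101.7] held [476.2 254.7 161.8] F3 [491.5 356.8 113. ] held-F3 [ -15.4 -102.1   48.8]
wrist 235 [321.9 268.2  75.3  96.5] [479.5 196.3  71.6 100.9] held [476.4 254.8 161.8] F3 [491.6 356.8 113. ] held-F3 [ -15.2 -102.    48.8]
scene 185 [439.1 120.3   5.8  16.7] [483.9 136.5   9.   17.4] held [481.8 247.5 161.8] F3 [485.9 360.4 113. ] held-F3 [  -4.1 -112.9   48.7]
scene 215 [430.  127.    2.7  36.2] [475.1 131.5  13.5  36.5] held [504.9 218.9 161.8] F3 [463.  350.2 113. ] held-F3 [  41.8 -131.4   48.8]
scene 235 OpenCV(4.12.0) /io/opencv/modules/imgproc/src/shapedescr.cpp:361: error: (-201:Incorrect size of input array) There should be at least 5 points to fit the ellipse in function 'fitEllipseNoDirect'

wanted spigot-F3 [  -9.22913759 -109.61214814]
```

```bash
cat >> h.py <<'E'
def dark(D,p,w,l=110):
    """dark rubber around pixel p, hull-ellipse centre"""
    u0,v0=p[0]-w,p[1]-w
    g=cv2.cvtColor(D["pixels"][v0:v0+2*w+1,u0:u0+2*w+1],cv2.COLOR_RGB2GRAY)
    n,L,S,C=cv2.connectedComponentsWithStats((g<l).astype(np.uint8),connectivity=4)
    i=L[w,w] or np.bincount(L[w-3:w+4,w-3:w+4].ravel(),minlength=2)[1:].argmax()+1
    (x,y),(a,b),_=cv2.fitEllipse(cv2.convexHull(cv2.findNonZero((L==i).astype(np.uint8))))
    return x+u0,y+v0,a,b
E
python3 - <<'E'
from h import *
import pickle
d=pickle.load(open("ims1.pkl","rb"));w,S,T=d["wrist"],d["scene"],d["top"]
zr=147.95-4.2+18
for n,D,ph,pf,W in(("wrist",w,(315,262),(484,180),40),("scene",S,(436,116),(484,136),12)):
  for l in(90,120,150):
    h=dark(D,ph,W,l);f=dark(D,pf,W,l)
    H=onz(D,h[0],h[1],zr+5);F=onz(D,f[0],f[1],118)
    print(n,l,np.round(h,1),np.round(f,1),"held",H.round(1),"F3",F.round(1),"held-F3",(H-F).round(1))
E
```

```text
Traceback (most recent call last):
  File "h.py", line 28, in dark
    (x,y),(a,b),_=cv2.fitEllipse(cv2.convexHull(cv2.findNonZero((L==i).astype(np.uint8))))
                  ~~~~~~~~~~~~~~^^^^^^^^^^^^^^^^^^^^^^^^^^^^^^^^^^^^^^^^^^^^^^^^^^^^^^^^^^
cv2.error: OpenCV(4.12.0) /io/opencv/modules/imgproc/src/shapedescr.cpp:361: error: (-201:Incorrect size of input array) There should be at least 5 points to fit the ellipse in function 'fitEllipseNoDirect'
```

View pics/_wrist.png

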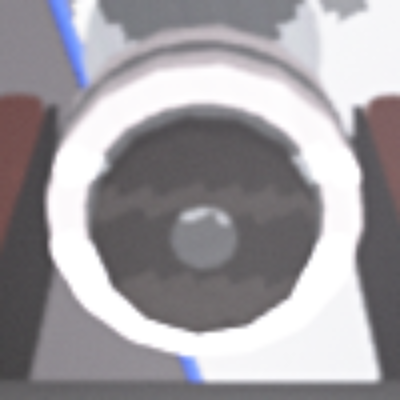

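```bash
python3 - <<'E'
import re
s=open("h.py").read()
s=s[:s.index("    i=L[w,w] or")]+'''    e=set(L[0])|set(L[-1])|set(L[:,0])|set(L[:,-1])
    i=max((k for k in range(1,n) if k not in e),key=lambda k:S[k,4])
    (x,y),(a,b),_=cv2.fitEllipse(cv2.convexHull(cv2.findNonZero((L==i).astype(np.uint8))))
    return x+u0,y+v0,a,b
'''
open("h.py","w").write(s)
E
python3 - <<'E'
from h import *
import pickle
d=pickle.load(open("ims1.pkl","rb"));w,S,T=d["wrist"],d["scene"],d["top"]
zr=147.95-4.2+18
for n,D,ph,pf,W in(("wrist",w,(316,264),(484,180),34),("scene",S,(436,116),(484,136),10)):
  for l in(120,150,180):
   try:
    h=dark(D,ph,W,l);f=dark(D,pf,W,l)
    H=onz(D,h[0],h[1],zr+5);F=onz(D,f[0],f[1],118)
    print(n,l,np.round(h,1),np.round(f,1),"held",H.round(1),"F3",F.round(1),"held-F3",(H-F).round(1))
   except Exception as e: print(n,l,e)
print("rim by eye",onz(w,316.3,261.6,zr))
crop=lambda D,u,v,r,f:cv2.resize(D["pixels"][v-r:v+r,u-r:u+r],(2*r*f,2*r*f),interpolation=cv2.INTER_CUBIC)
cv2.imwrite("pics/pair.png",np.hstack([crop(w,484,180,50,4),crop(S,460,127,50,4)])[:,:,::-1])
E
```

```text
wrist 120 [315.6 264.9  54.4  56.3] [486.3 180.7  43.7  48.2] held [471.2 253.5 166.8] F3 [481.5 361.2 118. ] held-F3 [ -10.3 -107.7   48.8]
wrist 150 [315.6 264.   56.1  58.3] [485.9 180.6  45.   48.9] held [470.8 253.7 166.8] F3 [481.3 361.1 118. ] held-F3 [ -10.6 -107.4   48.8]
wrist 180 [315.4 263.9  56.6  58.6] [485.9 180.6  45.3  49.9] held [470.7 253.6 166.8] F3 [481.3 361.1 118. ] held-F3 [ -10.6 -107.4   48.8]
scene 120 max() iterable argument is empty
scene 150 max() iterable argument is empty
scene 180 max() iterable argument is empty
rim by eye [471.92650778 253.56025951 161.75      ]
```

View pics/pair.png

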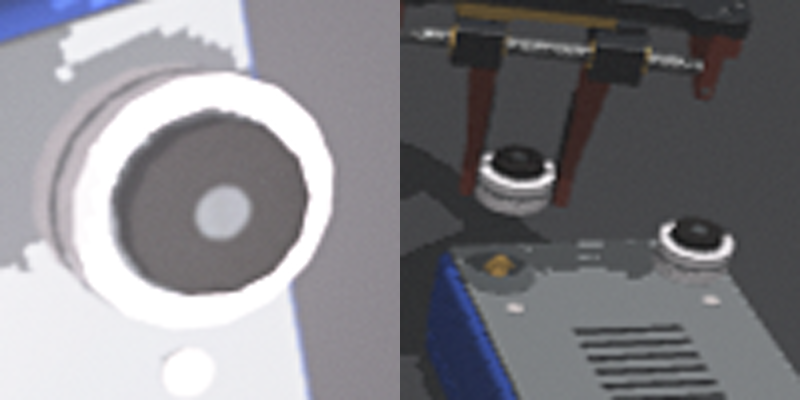

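The wrist view puts held minus F3 at (-10.4,-107.6), against (-9.2,-109.6) wanted. The scene and kinematic estimates give about -110 to -113 in y, so the present spot is right to within 1–2 mm, and the bore gives 3.5 mm of play. I'll lower it.

Emit:
jog_arm(
  travel=[
    [0.001,0.0015,-0.05],
    [0.001,0.0015,-0.08],
    [0.001,0.0015,-0.087],
    [0.001,0.0015,-0.091],
    [0.001,0.0015,-0.095],
    [0.001,0.0015,-0.098],
    [0.001,0.0015,-0.1],
    [0.001,0.0015,-0.102],
    [0.001,0.0015,-0.103],
    [0.001,0.0015,-0.103],
  ],
  dr=[
    [0,0,0],
    [0,0,0],
    [0,0,0],
    [0,0,0],
    [0,0,0],
    [0,0,0],
    [0,0,0],
    [0,0,0],
    [0,0,0],
    [0,0,0],
  ],
)

```text
t: 21.4
ee_pos: [472.9, 249.9, 106.9]
orientation: [-2.617, -1.737, 0.009]
ft_force: [-0.5, 0.6, -0.1]
width: 38.9
```

Emit:
jog_arm(
  travel=[
    [0,0,-0.002],
    [0,0,-0.004],
    [0,0,-0.005],
    [0,0,-0.006],
    [0,0,-0.007],
    [0,0,-0.007],
    [0,0,-0.007],
    [0,0,-0.007],
    [0,0,-0.007],
    [0,0,-0.007],
  ],
  dr=[
    [0,0,0],
    [0,0,0],
    [0,0,0],
    [0,0,0],
    [0,0,0],
    [0,0,0],
    [0,0,0],
    [0,0,0],
    [0,0,0],
    [0,0,0],
  ],
)

```text
t: 22.4
ee_pos: [473.4, 250.3, 104.3]
orientation: [-2.617, -1.737, 0.007]
ft_force: [1.5, 4.5, 3.4]
width: 39.2
```

Contact comes at the expected height, 5 mm short of home. Now I release, lift, shut and push home from above.

Emit:
jog_arm(
  travel=[
    [0,0,0],
    [0,0,0],
    [0,0,0],
    [0,0,0],
    [0,0,0.02],
    [0,0,0.06],
    [0,0,0.12],
    [0,0,0.13],
    [0,0,0.13],
    [0,0,0.13],
  ],
  dr=[
    [0,0,0],
    [0,0,0],
    [0,0,0],
    [0,0,0],
    [0,0,0],
    [0,0,0],
    [0,0,0],
    [0,0,0],
    [0,0,0],
    [0,0,0],
  ],
  hand=0.6,
)

```text
t: 23.4
ee_pos: [473.0, 250.0, 155.8]
orientation: [-2.617, -1.737, 0.008]
ft_force: [-0.2, -0.1, -1.0]
width: 70.1
```

Emit:
jog_arm(
  travel=[
    [0,0,0],
    [0,0,0],
    [0,0,0],
    [0,0,0],
    [0,0,0],
    [0,0,0],
    [0,0,0],
    [0,0,0],
    [0,0,0],
    [0,0,0],
  ],
  dr=[
    [0,0,0],
    [0,0,0],
    [0,0,0],
    [0,0,0],
    [0,0,0],
    [0,0,0],
    [0,0,0],
    [0,0,0],
    [0,0,0],
    [0,0,0],
  ],
  hand=-1,
)

```text
t: 24.4
ee_pos: [473.0, 250.0, 155.8]
orientation: [-2.617, -1.737, 0.008]
ft_force: [-0.5, -0.2, -0.1]
width: 0.4
```

```bash
python3 - <<'E'
from workcell import telemetry,imaging
from h import *
S=imaging.get_image("scene");w=imaging.get_image("wrist")
print(telemetry.get_obs()["ee_pos"],telemetry.get_obs()["width"])
a=cv2.resize(S["pixels"][90:170,400:510],(660,480),interpolation=cv2.INTER_CUBIC)
cv2.imwrite("pics/s2.png",a[:,:,::-1])
E
```

```text
[473.03722955 250.02905696 155.8087686 ] 0.41125439791405555
```

View pics/s2.png

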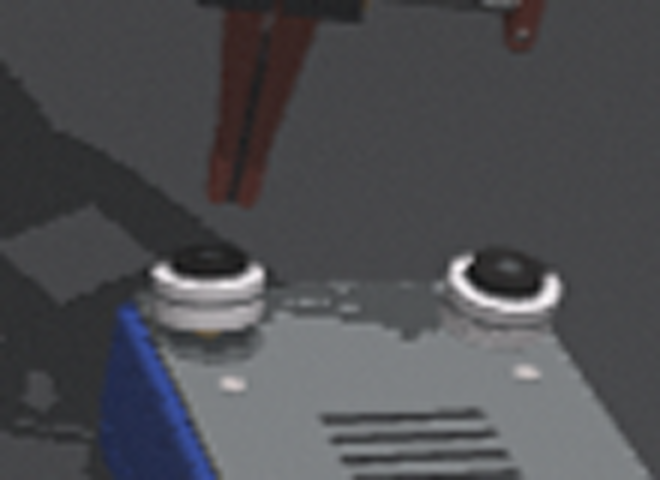

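The foot sits level on the spigot, about 5 mm raised. Now the push.

Emit:
jog_arm(
  travel=[
    [0,0,-0.05],
    [0,0,-0.07],
    [0,0,-0.075],
    [0,0,-0.08],
    [0,0,-0.084],
    [0,0,-0.087],
    [0,0,-0.09],
    [0,0,-0.093],
    [0,0,-0.093],
    [0,0,-0.093],
  ],
  dr=[
    [0,0,0],
    [0,0,0],
    [0,0,0],
    [0,0,0],
    [0,0,0],
    [0,0,0],
    [0,0,0],
    [0,0,0],
    [0,0,0],
    [0,0,0],
  ],
)

```text
t: 25.5
ee_pos: [475.5, 251.0, 120.3]
orientation: [2.617, 1.737, 0.001]
ft_force: [2.9, -0.2, 8.9]
width: 0.7
```

Emit:
jog_arm(
  travel=[
    [0,0,-0.002],
    [0,0,-0.004],
    [0,0,-0.006],
    [0,0,-0.008],
    [0,0,-0.01],
    [0,0,-0.01],
    [0,0,-0.01],
    [0,0,-0.01],
    [0,0,-0.01],
    [0,0,-0.01],
  ],
  dr=[
    [0,0,0],
    [0,0,0],
    [0,0,0],
    [0,0,0],
    [0,0,0],
    [0,0,0],
    [0,0,0],
    [0,0,0],
    [0,0,0],
    [0,0,0],
  ],
)

```text
t: 26.5
ee_pos: [475.5, 251.0, 116.3]
orientation: [2.617, 1.737, 0.001]
ft_force: [0.8, 0.8, 2.7]
width: 0.5
```

Home is likely: 2.7 N at 116.3 matches a supple rubber with its top at 119. I'll recentre and press to the rim.

Emit:
jog_arm(
  travel=[
    [0,0,0.015],
    [-0.006,-0.002,0.015],
    [-0.006,-0.002,0.01],
    [-0.006,-0.002,0.005],
    [-0.006,-0.002,0.0],
    [-0.006,-0.002,-0.003],
    [-0.006,-0.002,-0.006],
    [-0.006,-0.002,-0.008],
    [-0.006,-0.002,-0.008],
    [-0.006,-0.002,-0.008],
  ],
  dr=[
    [0,0,0],
    [0,0,0],
    [0,0,0],
    [0,0,0],
    [0,0,0],
    [0,0,0],
    [0,0,0],
    [0,0,0],
    [0,0,0],
    [0,0,0],
  ],
)

```text
t: 27.5
ee_pos: [472.6, 250.0, 113.4]
orientation: [2.617, 1.737, -0.001]
ft_force: [-4.1, -2.2, 8.7]
width: 0.4
```

Emit:
jog_arm(
  travel=[
    [0,0,-0.001],
    [0,0,-0.0015],
    [0,0,-0.0015],
    [0,0,-0.0015],
    [0,0,-0.0015],
    [0,0,-0.0015],
    [0,0,-0.0015],
    [0,0,-0.0015],
    [0,0,-0.0015],
    [0,0,-0.0015],
  ],
  dr=[
    [0,0,0],
    [0,0,0],
    [0,0,0],
    [0,0,0],
    [0,0,0],
    [0,0,0],
    [0,0,0],
    [0,0,0],
    [0,0,0],
    [0,0,0],
  ],
)

```text
t: 28.5
ee_pos: [472.6, 250.0, 113.4]
orientation: [2.617, 1.737, -0.0]
ft_force: [-3.1, -0.6, 10.5]
width: 0.4
```

The rim stops at 113.4, the same +0.4 as on the bench, so it is fully home. Next is B.

Emit:
jog_arm(
  travel=[
    [0,0,0.12],
    [0,-0.06,0.14],
    [0.06,-0.18,0.14],
    [0.1,-0.3,0.14],
    [0.14,-0.42,0.14],
    [0.18,-0.54,0.1],
    [0.195,-0.655,0.02],
    [0.195,-0.655,-0.083],
    [0.195,-0.655,-0.083],
    [0.195,-0.655,-0.083],
  ],
  dr=[
    [0,0,0],
    [0,0,0],
    [0,0,0],
    [0,0,0],
    [0,0,0],
    [0,0,0],
    [0,0,0],
    [0,0,0],
    [0,0,0],
    [0,0,0],
  ],
)

```text
t: 29.5
ee_pos: [550.0, -11.9, 79.6]
orientation: [-2.617, -1.736, 0.004]
ft_force: [0.6, 0.7, -0.4]
width: 0.5
```

Emit:
jog_arm(
  travel=[
    [0,0,0],
    [0,0,0],
    [0,0,0],
    [0,0,0],
    [0,0,0],
    [0,0,0],
    [0,0,0],
    [0,0,0],
    [0,0,0],
    [0,0,0],
  ],
  dr=[
    [0,0,0],
    [0,0,0],
    [0,0,0],
    [0,0,0],
    [0,0,0],
    [0,0,0],
    [0,0,0],
    [0,0,0],
    [0,0,0],
    [0,0,0],
  ],
  hand=1,
)

```text
t: 30.5
ee_pos: [549.9, -12.0, 79.5]
orientation: [-2.617, -1.735, 0.004]
ft_force: [0.2, -0.4, -0.0]
width: 76.8
```

```bash
python3 - <<'E'
from workcell import imaging,telemetry
from h import *
d=imaging.get_image("wrist");print(telemetry.get_obs()["ee_pos"])
b=blob(d,318,214,(0,0,225),(180,60,255),w=34);print(np.round(b,1),onz(d,b[0],b[1],18))
T=imaging.get_image("top");b=blob(T,323,177,(0,0,175),(180,60,255));print("A",np.round(b,1),onz(T,b[0],b[1],18))
b=blob(T,193,263,(0,0,185),(180,40,255));f=blob(T,138,260,(0,0,185),(180,40,255));print("fitted",np.round(b,1),np.round(f,1),onz(T,b[0],b[1],113)-onz(T,f[0],f[1],113))
E
```

```text
[549.91533611 -12.00501706  79.53770786]
[319.1 218.2  53.7  56.3] [551.25982324  -9.994327    18.        ]
A [322.9 185.8  30.9  36.2] [654.02248289 -24.82872925  18.        ]
fitted [190.8 264.2  18.6  19.4] [137.8 259.9  18.2  19.4] [  -9.3850151  -109.20153506    0.        ]
```

Emit:
jog_arm(
  travel=[
    [0.0035,0.0025,-0.08],
    [0.0035,0.0025,-0.14],
    [0.0035,0.0025,-0.17],
    [0.0035,0.0025,-0.185],
    [0.0035,0.0025,-0.188],
    [0.0035,0.0025,-0.188],
    [0.0035,0.0025,-0.188],
    [0.0035,0.0025,-0.188],
    [0.0035,0.0025,-0.188],
    [0.0035,0.0025,-0.188],
  ],
  dr=[
    [0,0,0],
    [0,0,0],
    [0,0,0],
    [0,0,0],
    [0,0,0],
    [0,0,0],
    [0,0,0],
    [0,0,0],
    [0,0,0],
    [0,0,0],
  ],
)

```text
t: 31.6
ee_pos: [551.5, -11.0, 4.7]
orientation: [-2.617, -1.736, 0.003]
ft_force: [0.5, -0.0, -0.5]
width: 87.6
```

Emit:
jog_arm(
  travel=[
    [0,0,0],
    [0,0,0],
    [0,0,0],
    [0,0,0],
    [0,0,0],
    [0,0,0],
    [0,0,0],
    [0,0,0],
    [0,0,0],
    [0,0,0],
  ],
  dr=[
    [0,0,0],
    [0,0,0],
    [0,0,0],
    [0,0,0],
    [0,0,0],
    [0,0,0],
    [0,0,0],
    [0,0,0],
    [0,0,0],
    [0,0,0],
  ],
  hand=-1,
)

```text
t: 32.6
ee_pos: [551.5, -11.0, 4.7]
orientation: [-2.617, -1.736, 0.003]
ft_force: [-0.5, -0.1, 0.2]
width: 39.4
```

Emit:
jog_arm(
  travel=[
    [0,0,0.12],
    [0,0,0.2],
    [-0.166,-0.83,0.2],
    [-0.166,-0.83,0.2],
    [-0.166,-0.83,0.2],
    [-0.166,-0.83,0.2],
    [-0.166,-0.83,0.2],
    [-0.166,-0.83,0.2],
    [-0.166,-0.83,0.2],
    [-0.166,-0.83,0.2],
  ],
  dr=[
    [0,0,0],
    [0,0,0],
    [0,0,0],
    [0,0,0],
    [0,0,0],
    [0,0,0],
    [0,0,0],
    [0,0,0],
    [0,0,0],
    [0,0,0],
  ],
)

```text
t: 33.6
ee_pos: [484.4, -347.6, 84.9]
orientation: [2.621, 1.73, -0.003]
ft_force: [-0.5, 0.4, -1.1]
width: 39.2
```

Emit:
jog_arm(
  travel=[
    [0,0.01,0],
    [0,0.01,-0.08],
    [0,0.01,-0.14],
    [0,0.01,-0.17],
    [0,0.01,-0.18],
    [0,0.01,-0.184],
    [0,0.01,-0.188],
    [0,0.01,-0.188],
    [0,0.01,-0.188],
    [0,0.01,-0.188],
  ],
  dr=[
    [0,0,0],
    [0,0,0],
    [0,0,0],
    [0,0,0],
    [0,0,0],
    [0,0,0],
    [0,0,0],
    [0,0,0],
    [0,0,0],
    [0,0,0],
  ],
)

```text
t: 34.6
ee_pos: [484.6, -343.9, 10.2]
orientation: [2.621, 1.729, -0.002]
ft_force: [-0.8, -0.3, -0.7]
width: 39.4
```

Emit:
jog_arm(
  travel=[
    [0,0,0],
    [0,0,0],
    [0,0,0],
    [0,0,0],
    [0,0,0.05],
    [0,0,0.15],
    [0,0,0.22],
    [0,0,0.22],
    [0,0,0.22],
    [0,0,0.22],
  ],
  dr=[
    [0,0,0],
    [0,0,0],
    [0,0,0],
    [0,0,0],
    [0,0,0],
    [0,0,0],
    [0,0,0],
    [0,0,0],
    [0,0,0],
    [0,0,0],
  ],
  hand=0.4,
)

```text
t: 35.6
ee_pos: [483.8, -343.3, 97.0]
orientation: [-2.622, -1.73, 0.003]
ft_force: [0.2, 0.1, 0.3]
width: 61.8
```

Emit:
jog_arm(
  travel=[
    [0.4755,0.797,0],
    [0.4755,0.797,0],
    [0.4755,0.797,0],
    [0.4755,0.797,0],
    [0.4755,0.797,0],
    [0.4755,0.797,0],
    [0.4755,0.797,0],
    [0.4755,0.797,0],
    [0.4755,0.797,-0.04],
    [0.4755,0.797,-0.04],
  ],
  dr=[
    [0,0,0],
    [0,0,0],
    [0,0,0],
    [0,0,0],
    [0,0,0],
    [0,0,0],
    [0,0,0],
    [0,0,0],
    [0,0,0],
    [0,0,0],
  ],
  hand=1,
)

```text
t: 36.6
ee_pos: [671.2, -24.9, 77.3]
orientation: [-2.619, -1.729, 0.012]
ft_force: [-0.6, -0.2, -0.4]
width: 87.7
```

```bash
python3 - <<'E'
from workcell import imaging,telemetry
from h import *
d=imaging.get_image("wrist");print(telemetry.get_obs()["ee_pos"])
b=blob(d,318,214,(0,0,225),(180,60,255),w=38);print(np.round(b,1),onz(d,b[0],b[1],18))
E
```

```text
[671.36487317 -25.68281055  78.27420605]
[320.5 220.1  54.1  56.7] [673.19419829 -22.25693078  18.        ]
```

Emit:
jog_arm(
  travel=[
    [0.006,0.005,-0.04],
    [0.006,0.005,-0.12],
    [0.006,0.005,-0.16],
    [0.006,0.005,-0.178],
    [0.006,0.005,-0.183],
    [0.006,0.005,-0.183],
    [0.006,0.005,-0.183],
    [0.006,0.005,-0.183],
    [0.006,0.005,-0.183],
    [0.006,0.005,-0.183],
  ],
  dr=[
    [0,0,0],
    [0,0,0],
    [0,0,0],
    [0,0,0],
    [0,0,0],
    [0,0,0],
    [0,0,0],
    [0,0,0],
    [0,0,0],
    [0,0,0],
  ],
)

```text
t: 37.65
ee_pos: [674.0, -23.6, 5.6]
orientation: [-2.621, -1.728, 0.01]
ft_force: [0.5, -1.0, -1.4]
width: 87.8
```

Emit:
jog_arm(
  travel=[
    [0,0,0],
    [0,0,0],
    [0,0,0],
    [0,0,0],
    [0,0,0],
    [0,0,0],
    [0,0,0],
    [0,0,0],
    [0,0,0],
    [0,0,0],
  ],
  dr=[
    [0,0,0],
    [0,0,0],
    [0,0,0],
    [0,0,0],
    [0,0,0],
    [0,0,0],
    [0,0,0],
    [0,0,0],
    [0,0,0],
    [0,0,0],
  ],
  hand=-1,
)

```text
t: 38.65
ee_pos: [674.0, -23.5, 5.6]
orientation: [-2.621, -1.728, 0.01]
ft_force: [-0.1, 0.2, -0.0]
width: 39.3
```

Emit:
jog_arm(
  travel=[
    [0,0,0.12],
    [0,0,0.2],
    [-0.2225,-0.784,0.2],
    [-0.2225,-0.784,0.2],
    [-0.2225,-0.784,0.2],
    [-0.2225,-0.784,0.2],
    [-0.2225,-0.784,0.2],
    [-0.2225,-0.784,0.2],
    [-0.2225,-0.784,0.2],
    [-0.2225,-0.784,0.2],
  ],
  dr=[
    [0,0,0],
    [0,0,0],
    [0,0,0],
    [0,0,0],
    [0,0,0],
    [0,0,0],
    [0,0,0],
    [0,0,0],
    [0,0,0],
    [0,0,0],
  ],
)

```text
t: 39.65
ee_pos: [583.7, -341.0, 85.6]
orientation: [-2.625, -1.723, 0.01]
ft_force: [-0.9, -0.4, -0.8]
width: 39.4
```

Emit:
jog_arm(
  travel=[
    [0,0.01,0],
    [0,0.01,-0.08],
    [0,0.01,-0.14],
    [0,0.01,-0.17],
    [0,0.01,-0.18],
    [0,0.01,-0.184],
    [0,0.01,-0.187],
    [0,0.01,-0.187],
    [0,0.01,-0.187],
    [0,0.01,-0.187],
  ],
  dr=[
    [0,0,0],
    [0,0,0],
    [0,0,0],
    [0,0,0],
    [0,0,0],
    [0,0,0],
    [0,0,0],
    [0,0,0],
    [0,0,0],
    [0,0,0],
  ],
)

```text
t: 40.65
ee_pos: [584.0, -337.2, 11.4]
orientation: [-2.626, -1.723, 0.009]
ft_force: [-0.5, 0.1, 0.0]
width: 39.2
```

Emit:
jog_arm(
  travel=[
    [0,0,0],
    [0,0,0],
    [0,0,0],
    [0,0,0],
    [0,0,0.05],
    [0,0,0.15],
    [0,0,0.27],
    [0,0,0.35],
    [0,0,0.4],
    [0,0,0.4],
  ],
  dr=[
    [0,0,0],
    [0,0,0],
    [0,0,0],
    [0,0,0],
    [0,0,0],
    [0,0,0],
    [0,0,0],
    [0,0,0],
    [0,0,0],
    [0,0,0],
  ],
  hand=0.4,
)

```text
t: 41.65
ee_pos: [585.8, -338.3, 175.1]
orientation: [2.622, 1.721, -0.005]
ft_force: [0.6, 0.4, 0.2]
width: 61.5
```

Emit:
jog_arm(
  travel=[
    [-0.2,0.5,0.1],
    [-0.2,0.5,0.1],
    [-0.2,0.5,0.1],
    [-0.2,0.5,0.1],
    [-0.2,0.5,0.1],
    [-0.2,0.5,0.1],
    [-0.2,0.5,0.1],
    [-0.2,0.5,0.1],
    [-0.2,0.5,0.1],
    [-0.2,0.5,0.1],
  ],
  dr=[
    [0,0,0],
    [0,0,0],
    [0,0,0],
    [0,0,0],
    [0,0,0],
    [0,0,0],
    [0,0,0],
    [0,0,0],
    [0,0,0],
    [0,0,0],
  ],
)

```text
t: 42.65
ee_pos: [505.9, -139.1, 214.6]
orientation: [2.624, 1.72, -0.006]
ft_force: [-0.9, 0.4, -0.2]
width: 61.4
```

```bash
python3 - <<'E'
from workcell import imaging
from h import *
S=imaging.get_image("scene");T=imaging.get_image("top")
cv2.imwrite("pics/end.png",np.vstack([T["pixels"][90:310,100:540],S["pixels"][100:320,120:560]])[:,:,::-1])
r=(0,0,185),(180,40,255)
P={k:onz(T,*blob(T,*p,*r)[:2],113) for k,p in dict(F1=(150,170),F2=(202,174),F3=(138,260),N=(191,264)).items()}
print({k:v.round(1) for k,v in P.items()},"closure",P["N"]-P["F3"]-P["F2"]+P["F1"])
E
```

```text
{'F1': array([671. , 343.6, 113. ]), 'F2': array([661.9, 234.1, 113. ]), 'F3': array([481.9, 359.5, 113. ]), 'N': array([472.4, 250.3, 113. ])} closure [-0.34022617  0.28286745  0.        ]
```

View pics/end.png

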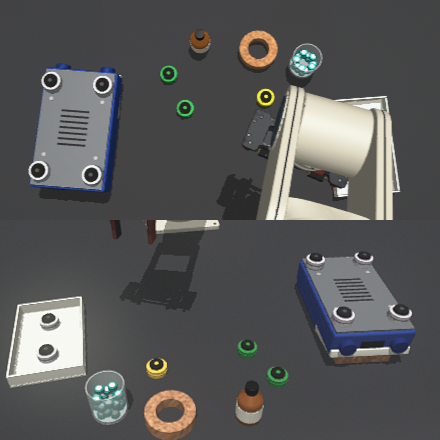

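The stirrer now has four feet, and the new one is at the spigot position to 0.4 mm with its rim at the same height. Both hardened feet stand in the tray and everything else is where it was. I'm handing in.

```bash
python3 -c "
from workcell import ticket
print(ticket.close_job())"
```

```text
the job is handed in; nothing more can be done
None
```

The supple foot is on the stirrer's spigot and pushed fully home, and both hardened feet are in the white tray. I handed the job in at about 43 s.

- **Press tests:** I pressed all three loose feet down to the rim on the bench. With about 3 mm still to go to the rim, the nearest foot gave 3.0 N and the middle one 8.4 N. The far one gave 8.2 N when less deep, with 3.6 mm to go. So the nearest foot is the supple one. At the rim I read at most 12.7, 15.8 and 23.7 N, below the 35 N limit. Forces were only read at the end of each move.
- **Fit:** The foot went onto the spigot and stopped about 5 mm short, as described. I then pushed it down with shut fingers. Its rim stopped them at 113.4 mm, against 113 expected, the same 0.4 mm offset as on the bench. In the last top view it sits within about 0.5 mm of its place relative to the other three feet.
- **Tray and surroundings:** The final picture shows both hardened feet standing in the tray. The glassware, cork ring and coloured feet look unmoved, and the arm is clear of everything.

**Disagreements:**
- The wrist camera read 1–2 mm off the top camera, and more for the held foot. I relied mainly on the top camera and the grip, taking a middle value for the grasps.
- The shut fingers slid about 2.5 mm sideways in the first push on the spigot. I recentred them before the final press.
- My first press on the middle foot was about 2.6 mm off centre, so I redid it.

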